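Park the hand guard on the vegetable slicer

TASK

The cucumbers are done, so make the slicer safe: put its white hand guard on the runners at the open upper end of the ramp and slide it down over the blade, all the way to the stop, until the catch snaps in behind its front rib and holds it. Then let go, and leave the three filled jars standing where they are.

Things in the scene. Friction and masses are not known exactly. Their poses are not given: they have to be found in the camera images.
- guard: Hand guard (food holder), loose, 0.28 kg: white plastic plate 96 mm long (x) by 132 wide (y), 22 high, with an upright oblong grip on it. Origin: centre of its underside, z up through the grip. Starts flat on the table. Same both ways round (x either way). Cross ribs 14 mm wide, 8 deep run under its front and rear ends (outer edges x = +-48 mm).
- grip (a point): Where to hold the guard: 50 mm above the guard's origin, in the guard's axes. The grip is 62 mm long (x), 34 mm wide (y), and spans 22 to 72 mm above the origin. Close the fingers across its width (guard y).
- channel (a point): On the guard, 10 mm above its origin: the plane of its soles, which ride on the runner tops. Each side has a C-channel open inwards: skirt's inner face at y = +-62 mm, below it a lip 80 mm long (in x), 3 mm thick, reaching in to y = +-55 mm; 7 mm clear from lip to sole.
- ramp: Fixed sloping top of the slicer (mandoline: black frame, steel plates, wire leg), 25 deg from level. Origin: mid-width in the plane of the runner tops at the guard's home, 85 mm over the table. x down the ramp, y across, z squarely out of it. Guard is home with its origin at x = 0, y = 0, z = -10 mm here, axes along these. Its carrying handle ends at x = -247 mm; a side dial is below z = -11 mm.
- landing (a point): On the ramp, x = -132 mm, mid-width, runner-top plane, ramp's axes: middle of the open upper part (x = -184 to -75 mm), where runners have no flange: plain walls, outer faces y = +-50 mm. Here the guard can be set down squarely (soles on the tops, lips outside the walls, 5 mm play each way; origin 10 mm under this point), then slid 132 mm down to home.
- flange (a point): On the ramp, x = -75 mm, mid-width, runner-top plane, ramp's axes: upper end of the flanges. From here to x = +50 mm each runner has a flange out to y = +-60 mm, 5 mm thick (z = -5 to 0), tapered over its first 20 mm. The guard's lips must pass under the flanges (2 mm play sideways and in height), so it cannot be put on from above here.
- stop (a point): On the ramp, x = +49.5 mm, mid-width, runner-top plane, ramp's axes: face of the black end block that stops the guard; it rises 8 mm above the runner tops. At home the guard's front edge is 1.5 mm from it.
- catch (a joint): Spring roller catch (steel, 28 mm thick, 36 wide) mid-width at ramp x = 22 mm, standing 5 mm above the runner tops. Value in m: 0 up, up to 0.006 pressed down. The guard's front rib presses it 3 to 5 mm from 31 mm before home on; it springs back to 0 behind the rib at home (1 mm play). Passing it takes roughly 8 N along the ramp. Elsewhere friction keeps the guard where it is left.
- jar_tomato: Tall filled preserving jar, steel lid, diameter 94 mm, 172 mm high, origin at the centre of its foot. Leave alone.
- jar_pickle: Short filled preserving jar with cucumber slices, diameter 80 mm, 128 mm high, origin at the centre of its foot. Leave alone.
- jar_relish: Short filled preserving jar with red relish, diameter 80 mm, 128 mm high, origin at the centre of its foot. Leave alone.

How it is judged:
At the end, for the whole second after the job is handed in: The guard rests, let go, on the runners at its home place over the blade: within 4 mm along the ramp, 5 mm across it, seated on the runners (within 4 mm), within 4 degrees of the ramp's direction and plane, with the catch sprung up again behind its front rib (joint below 1.5 mm) (x of guard in the frame of ramp between -0.004 and 0.004 m and y of guard in the frame of ramp between -0.005 and 0.005 m and z of guard in the frame of ramp between -0.013 and -0.006 m and angle between the x axis of guard and the x axis of ramp, either way round below 0.07 rad and angle between the z axis of guard and the z axis of ramp, either way round below 0.07 rad and value of joint catch below 0.0015 m and linear speed of guard below 0.02 m/s); the robot touches nothing.
It fails at once if a filled jar is knocked over or shifted by more than 30 mm (distance of any of jar_tomato, jar_pickle, jar_relish from where it was at the start of the episode above 0.03 m or angle between any of jar_tomato, jar_pickle, jar_relish's own z axis and vertical above 0.4 rad).
It also fails if it takes over 48 s, if anything falls off the work surface, if the arm or the gripper's body presses on something with over 40 N, if the wrist force passes 120 N, or if a joint passes its speed limit or range.

ROBOT

A 6-joint arm with a two-finger parallel gripper is mounted at the origin on the work surface. World frame = base frame: x ahead of the robot, y to its left, z up, the work surface at z = 0. Lengths are in m, angles in rad, forces in N, time in s.
With the tool pointing down it reaches from about 0.325 to 0.85 m from the base axis. Payload 15.5 kg.
Tool frame: the origin (TCP) lies between the finger pads; the fingertips stand 17 mm ahead of it and the grasp point (between the pads) lies 2 mm behind it (finger_overhang is the z of the fingertips in the tool frame, in m); z points along the fingers, y is the direction in which the jaws open and shut (so a half turn about z gives the same grasp; the last joint's range is limited). The gripper opens to 91 mm and grips with 3 to 60 N. Pads are 32 mm wide; open, the fingers measure 118 mm over their backs; the gripper's body (76 mm by 178 mm) begins 60 mm behind the grasp point.
Start: joints at [1.198, 0.494, 1.345, -0, 1.302, -0.096], TCP at [0.171, 0.601, 0.231] pointing down, gripper open.
Joint ranges: [-2.91, 2.91], [-0.82, 2.16], [0.22, 2.67], [-1.22, 4.37], [0.12, 2.79], [-3.08, 3.08]. Speed limits (rad/s): [1.89, 1.89, 2.57, 3.01, 3.01, 3.01].

INTERFACE

Orientations are given as a rotation vector (axis times angle).
In Python, from bench import * gives the robot as it stands.
- The arm moves only by the shell command python3 -m crank 'ROWS' [FORCE]. ROWS is JSON, a list of rows, each a list of 5 numbers: the finger opening in m, from 0 to 0.0912, then the shift along the world's x, y, z in m, then the turn about the world's z in degrees. A call has 1 to 12 rows; each row shifts and turns the commanded pose from where the row before left it; what a row does not reach is not made up. A row lasts 1/8 s, in which the tool goes at most 62.5 mm and 10.7 degrees, less where a joint would pass 70% of its speed; a pose out of reach is approached as far as the arm can. A call is refused whole if a number of a shift passes 0.0625 or a number of a turn 10.7, either way. A call with a gripper value outside its range is refused whole. The fingers move at their own pace and stop on an object; FORCE is the grip in N (left out, the last holds). Time passes only in rows, so rows that do not move let the fingers close. It gives the time, the measured TCP pose, the force and the opening at its end, in the units of the state.
- get_state(): the state, without advancing time (a new reading comes with each control period).
- camera(name): name is "scene" or "top"; returns a dict with "pixels" (480x640x3 uint8, red, green, blue), "K" (3x3 intrinsics, pixels), "position" and "attitude" of the camera in the world. Camera axes: x right, y down, z forward; pixel columns grow to the right and rows downward; lengths in m; the calibration is good to about 2 mm. A picture is of the moment at which its call begins. There is no depth.
- finish_job(): hands the job in, once; it reports no verdict.
The state is a dict: "clock": time; "qpos": joint angles; "joint_velocities": joint speeds; "effort": joint torques, N m; "tool_pos": TCP position; "orientation": TCP orientation; "ft_force": force on the tool from outside, world axes, zero at the start; "ft_torque": the same for the moment, N m; "width": opening from 0.0 (shut) to 1.0 (fully open).
Only numpy, scipy, OpenCV 4.12 (cv2) and the standard library are available. Lean on these libraries where they do the work, as an engineer would, in place of code of your own. Each camera call takes 0.05 s, during which the arm holds its last target.

## Working session

There is one attempt and no reset: what is moved stays moved. The work goes in short steps, Python scripts to look and compute and a shell command to move; the robot and the scene stay as the last step left them, time stands still between calls to the robot, and variables do not carry over. Pictures are saved under pics/ and viewed, and the job is handed in when it is done.

```bash
ls; mkdir -p pics
python3 - <<'E'
from bench import *
import cv2,numpy as np
for n in("scene","top"):
    c=camera(n); cv2.imwrite(f"pics/{n}0.png",c["pixels"][:,:,::-1]); print(n,c["K"],c["position"],c["attitude"])
print(get_state())
E
```

```text
pics
scene [[503.71985494   0.         323.92350656]
 [  0.         503.71985494 242.80456504]
 [  0.           0.           1.        ]] [1.01253701 0.44611916 1.04617968] [-1.1726236  -2.55251211  0.76301077]
top [[564.07718864   0.         322.19459567]
 [  0.         564.07718864 242.1608392 ]
 [  0.           0.           1.        ]] [0.42134655 0.03610177 1.43260394] [-2.20838328  2.14431171 -0.12593975]
{'clock': 0.1, 'qpos': array([ 1.19851676e+00,  4.94112901e-01,  1.34601662e+00, -1.15157270e-05,
        1.30247653e+00, -9.55075581e-02]), 'joint_velocities': array([ 1.74155191e-04, -1.24023526e-03, -2.43560679e-03, -4.94449404e-05,
        8.33751412e-04,  4.52304705e-04]), 'effort': array([ 1.09119097e-03, -8.80245566e+01, -3.82544267e+01,  7.08068325e-02,
        4.84694832e-02, -2.71077624e-05]), 'tool_pos': array([0.17068225, 0.60094302, 0.23042074]), 'orientation': array([-4.33330435e-01, -3.11133716e+00,  1.55242444e-03]), 'ft_force': array([ 1.46919530e-04,  9.32229054e-01, -1.90373798e-03]), 'ft_torque': array([ 0.09020275, -0.00407942,  0.06344588]), 'width': 0.9987745052992476}
```

View pics/scene0.png

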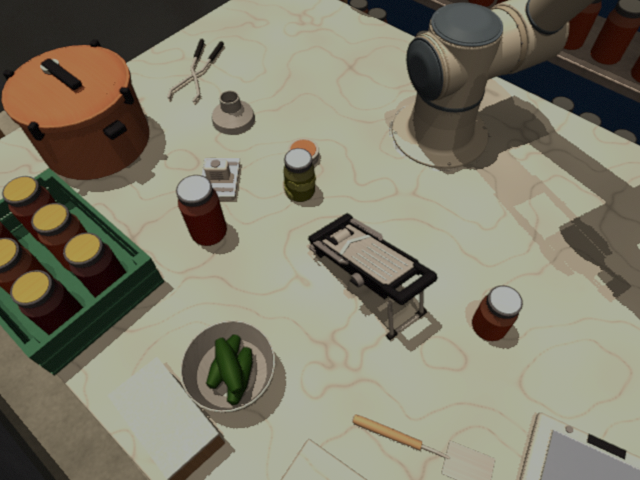

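View pics/top0.png

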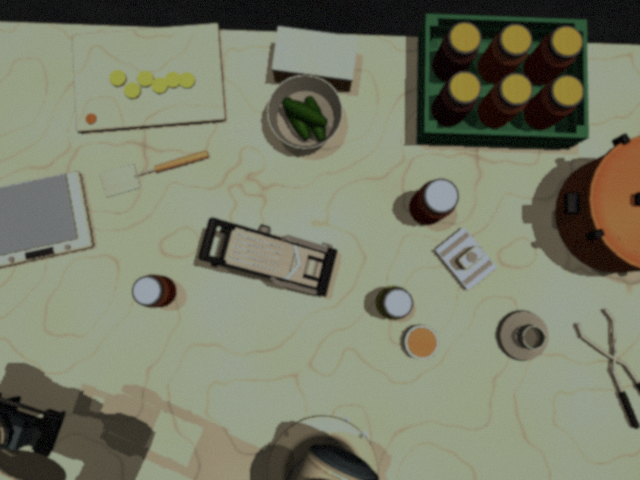

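```bash
cat > h.py <<'E'
from bench import *
import cv2,numpy as np
from scipy.spatial.transform import Rotation as R
def ray(c,p):
    d=np.linalg.inv(c["K"])@np.array([p[0],p[1],1.]); return np.array(c["position"]),R.from_rotvec(c["attitude"]).as_matrix()@d
def onz(c,p,z):
    o,d=ray(c,p); return o+d*(z-o[2])/d[2]
def proj(c,P):
    q=R.from_rotvec(c["attitude"]).as_matrix().T@(np.array(P)-np.array(c["position"])); q=c["K"]@q; return q[:2]/q[2]
def tri(c1,p1,c2,p2):
    o1,d1=ray(c1,p1);o2,d2=ray(c2,p2)
    A=np.stack([d1,-d2],1); s=np.linalg.lstsq(A,o2-o1,rcond=None)[0]
    a=o1+d1*s[0];b=o2+d2*s[1]; return (a+b)/2,np.linalg.norm(a-b)
def crop(c,u,v,w,h,k,name):
    im=c["pixels"][v:v+h,u:u+w,::-1]; im=cv2.convertScaleAbs(im,alpha=1.2)
    cv2.imwrite(name,cv2.resize(im,None,fx=k,fy=k,interpolation=cv2.INTER_CUBIC))
E
python3 - <<'E'
from h import *
c=camera("top"); crop(c,425,220,80,75,8,"pics/t_guard.png"); crop(c,190,205,160,100,5,"pics/t_ramp.png")
c=camera("scene"); crop(c,190,145,60,60,9,"pics/s_guard.png"); crop(c,300,205,145,140,4,"pics/s_ramp.png")
E
```

```text
(no output)
```

View pics/t_guard.png

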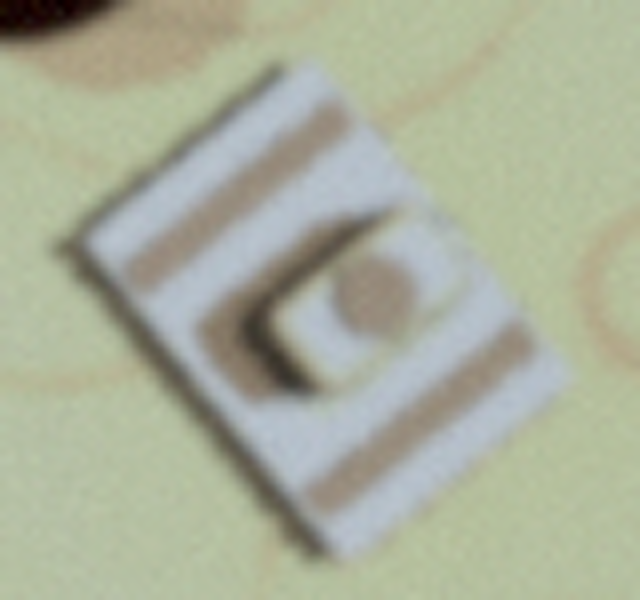

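View pics/t_ramp.png

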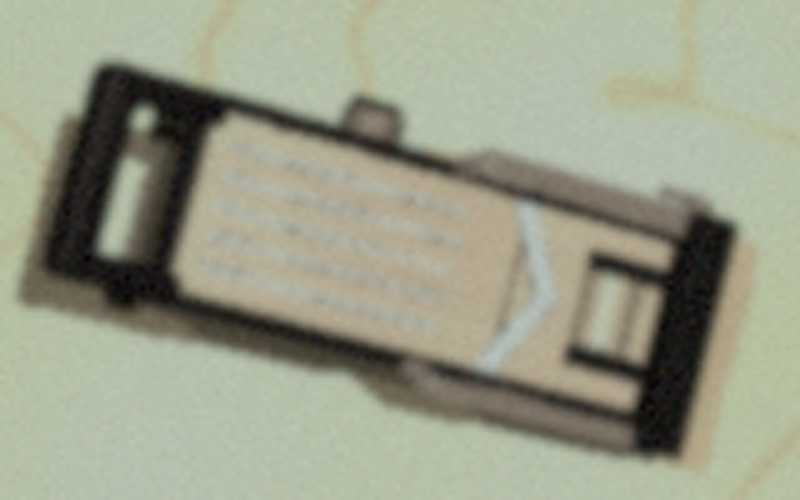

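View pics/s_guard.png

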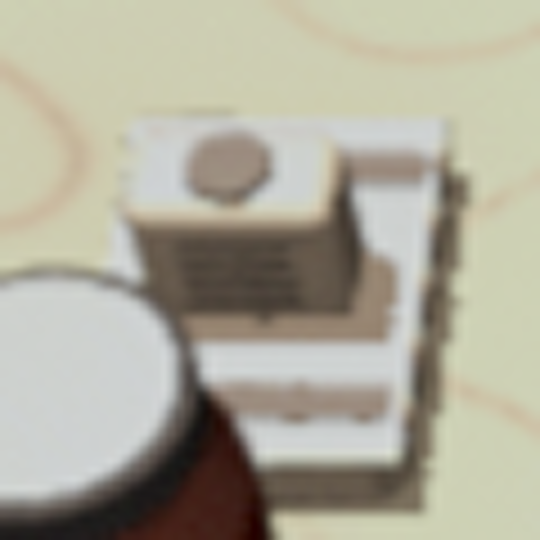

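View pics/s_ramp.png

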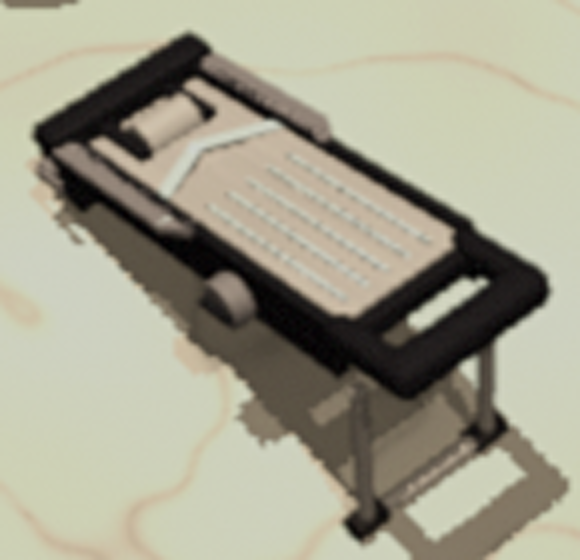

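Run:
```python
from h import *
import pickle
D={}
for n in("top","scene"):
    L=[camera(n) for _ in range(4)]; c=L[0]; c["pixels"]=np.mean([l["pixels"].astype(float) for l in L],0).astype(np.uint8); D[n]=c
pickle.dump(D,open("d0.pkl","wb"))
def g(c,u,v,w,h,k,name):
    im=c["pixels"][v:v+h,u:u+w,::-1]; im=(255*(im/255.)**0.6).astype(np.uint8)
    im=cv2.resize(im,None,fx=k,fy=k,interpolation=cv2.INTER_CUBIC)
    for i in range(0,w,10): cv2.line(im,(int((i+.5)*k),0),(int((i+.5)*k),6),(0,0,255),1); cv2.putText(im,str(u+i),(int((i+.5)*k)-10,18),0,.4,(0,0,255))
    for i in range(0,h,10): cv2.line(im,(0,int((i+.5)*k)),(6,int((i+.5)*k)),(0,0,255),1); cv2.putText(im,str(v+i),(8,int((i+.5)*k)+4),0,.4,(0,0,255))
    cv2.imwrite(name,im)
g(D["top"],265,220,80,80,8,"pics/a1.png"); g(D["top"],195,210,80,70,8,"pics/a2.png"); g(D["scene"],305,208,80,70,9,"pics/a3.png"); g(D["scene"],370,235,75,70,9,"pics/a4.png")
```

```text
(no output)
```

View pics/a1.png

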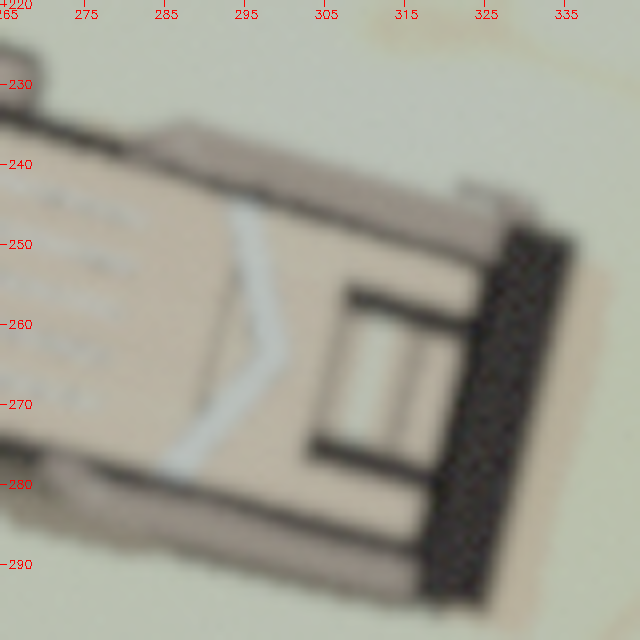

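View pics/a2.png

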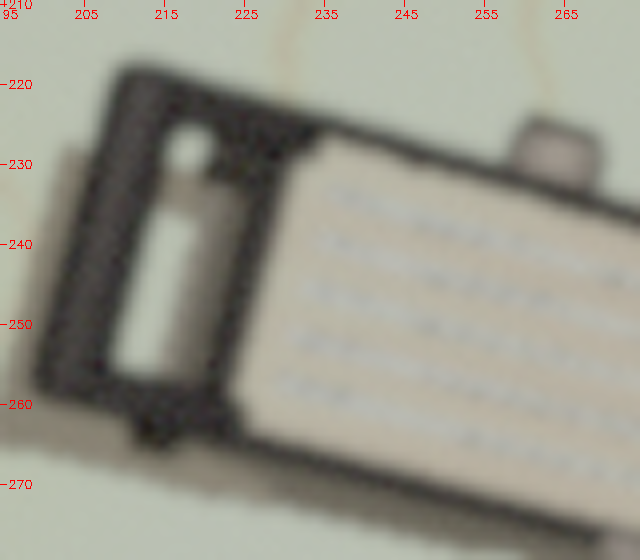

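View pics/a3.png

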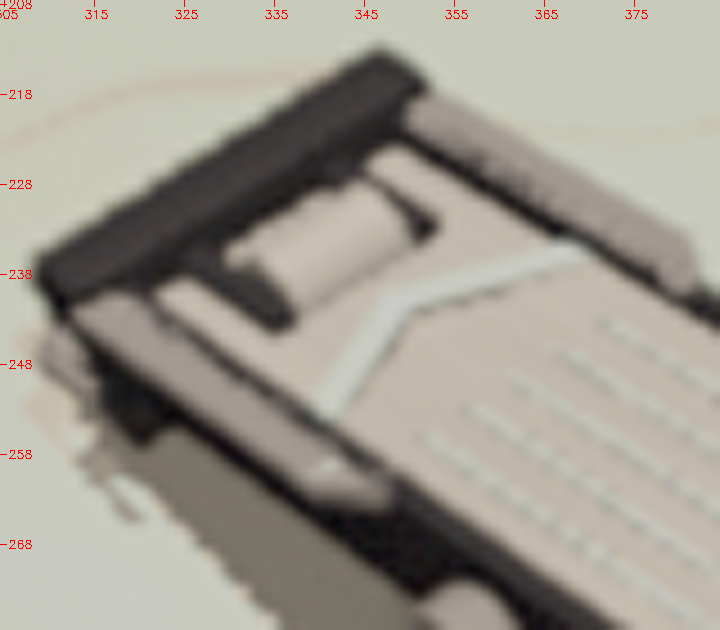

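View pics/a4.png

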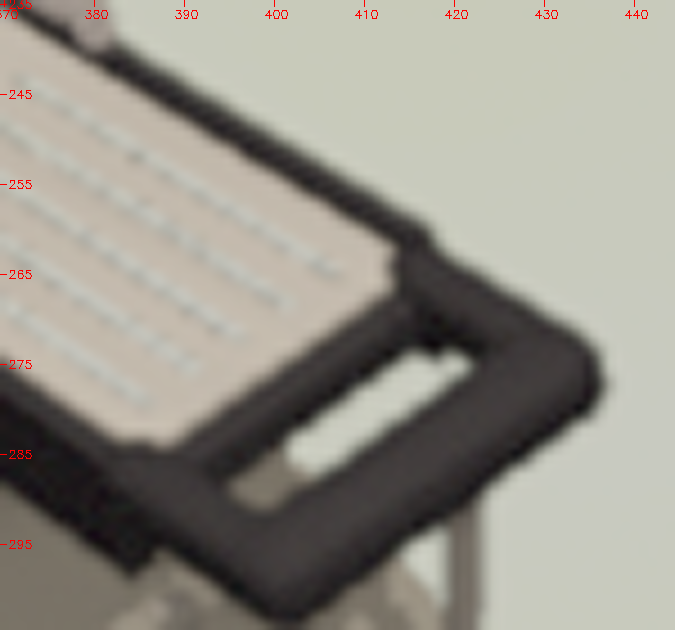

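```bash
cat > fit.py <<'E'
from h import *
import pickle
from scipy.optimize import least_squares
D=pickle.load(open("d0.pkl","rb")); T,S=D["top"],D["scene"]
a1=lambda x,y:(265+(x-4)/8,220+(y-4)/8); a2=lambda x,y:(195+(x-4)/8,210+(y-4)/8)
a3=lambda x,y:(305+(x-4)/9,208+(y-4)/9); a4=lambda x,y:(370+(x-4)/9,235+(y-4)/9)
mm=lambda *a:np.array(a)/1000
# line features: cam, P, Q (ramp mm), pixels
L=[(T,mm(-55,60,0),mm(49,60,0),[a1(195,124),a1(300,153),a1(400,182),a1(455,197)],'T+60'),
(T,mm(-55,-60,0),mm(49,-60,0),[a1(200,562),a1(300,583),a1(400,604)],'T-60'),
(T,mm(-184,50,0),mm(-90,50,0),[a2(340,120),a2(430,147),a2(500,166),a2(636,206)],'T+50'),
(T,mm(-184,-50,0),mm(-90,-50,0),[a2(290,447),a2(400,480),a2(500,508),a2(590,534)],'T-50'),
(T,mm(49.5,50,0),mm(49.5,-50,0),[a1(490,270),a1(470,350),a1(447,440),a1(428,520)],'Tface'),
(S,mm(-55,-60,0),mm(49,-60,0),[a3(450,97),a3(520,137),a3(600,183),a3(670,226)],'S-60'),
(S,mm(-184,-50,0),mm(-90,-50,0),[a4(140,55),a4(250,118),a4(350,176),a4(400,206)],'S-50'),
]
def r2w(p):
    M=R.from_euler('z',p[2]).as_matrix()@R.from_euler('y',np.radians(25)).as_matrix()
    return M,np.array([p[0],p[1],.085])
def res(p,full=False):
    M,t=r2w(p); out=[];info={}
    for c,P,Q,px,n in L:
        a=proj(c,M@P+t);b=proj(c,M@Q+t); d=(b-a)/np.linalg.norm(b-a); nn=np.array([-d[1],d[0]])
        r=[(np.array(q)-a)@nn for q in px]; out+=r; info[n]=np.round(r,2)
    return (info if full else np.array(out))
if __name__=="__main__":
    s=least_squares(res,[.46,.03,-1.7],loss='soft_l1')
    print(s.x,np.degrees(s.x[2]))
    for k,v in res(s.x,True).items(): print(k,v)
    M,t=r2w(s.x)
    for n,q in dict(landing=(-132,0,0),flange_tip=(-75,50,0),corner=(-55,60,0),roll=(22,0,5),hend=(-247,0,0),tipm=(-75,-50,0),cm=(-55,-60,0)).items(): w=M@mm(*q)+t; print(n,w.round(4),proj(T,w).round(1),proj(S,w).round(1))
    g=lambda x,y:(425+(x-3.5)/8,220+(y-3.5)/8)
    C=np.array([onz(T,g(*q),.022)[:2] for q in [(300,62),(84,240),(342,562),(574,376)]])
    print("guard c",C.mean(0)); e=np.roll(C,-1,0)-C; print(np.linalg.norm(e,axis=1),np.degrees(np.arctan2(e[:,1],e[:,0])))
    G=np.array([onz(T,g(*q),.072)[:2] for q in [(400,205),(268,320),(335,395),(470,285)]]); print("grip top",G.mean(0),np.linalg.norm(np.roll(G,-1,0)-G,axis=1))
E
python3 fit.py
```

```text
[ 0.50061555  0.0614465  -1.79427237] -102.80423419070458
T+60 [ 0.05 -0.32 -0.52 -0.74]
T-60 [1.78 1.14 0.5 ]
T+50 [0.81 0.78 0.52 0.38]
T-50 [-2.39 -1.95 -1.79 -1.54]
Tface [ 0.17  0.1   0.07 -0.12]
S-60 [-0.06  0.05  0.15 -0.02]
S-50 [-0.11  0.16  0.33  0.32]
landing [0.5271 0.1781 0.1408] [252.5 251. ] [381.8 261.5]
flange_tip [0.5644 0.1166 0.1167] [280.5 236.8] [347.4 262.6]
corner [0.5702 0.0968 0.1082] [289.2 235.1] [338.5 261.2]
roll [0.4957 0.0399 0.0802] [312.3 267.9] [340.1 232.8]
hend [0.5502 0.2797 0.1894] [204.6 237.4] [419.1 285.8]
tipm [0.4669 0.1388 0.1167] [269.5 278.2] [383.2 239.4]
cm [0.4532 0.1234 0.1082] [276.1 284.4] [381.  233.8]
guard c [ 0.53467853 -0.34359785]
[0.08980073 0.12820476 0.09481934 0.130099  ] [ 130.72699038 -140.3470019   -50.41564757   41.87067353]
grip top [ 0.53353681 -0.34337527] [0.05411044 0.03016684 0.05374021 0.03198134]
```

Run:
```python
from fit import *
g=T["pixels"].astype(float).mean(2)
for u in(240,250,260): print(u,[(v,int(g[v,u])) for v in range(222,240)],'\n   ',[(v,int(g[v,u])) for v in range(260,284)])
for u in(295,305,312): print(u,[(v,int(g[v,u])) for v in range(232,252)],'\n   ',[(v,int(g[v,u])) for v in range(280,300)])
print(T["pixels"][286:298,305])
```

```text
240 [(222, 151), (223, 143), (224, 123), (225, 86), (226, 51), (227, 45), (228, 78), (229, 112), (230, 134), (231, 139), (232, 140), (233, 140), (234, 139), (235, 140), (236, 139), (237, 139), (238, 139), (239, 140)] 
    [(260, 145), (261, 145), (262, 142), (263, 140), (264, 137), (265, 132), (266, 114), (267, 79), (268, 44), (269, 24), (270, 34), (271, 44), (272, 52), (273, 57), (274, 65), (275, 92), (276, 120), (277, 142), (278, 149), (279, 151), (280, 149), (281, 150), (282, 151), (283, 151)]
250 [(222, 151), (223, 152), (224, 151), (225, 150), (226, 143), (227, 124), (228, 88), (229, 48), (230, 44), (231, 76), (232, 111), (233, 133), (234, 140), (235, 140), (236, 142), (237, 142), (238, 135), (239, 131)] 
    [(260, 140), (261, 140), (262, 143), (263, 146), (264, 142), (265, 139), (266, 136), (267, 135), (268, 128), (269, 104), (270, 67), (271, 36), (272, 26), (273, 37), (274, 46), (275, 50), (276, 60), (277, 80), (278, 113), (279, 138), (280, 147), (281, 151), (282, 149), (283, 151)]
260 [(222, 147), (223, 137), (224, 118), (225, 95), (226, 77), (227, 74), (228, 79), (229, 78),
[... 1305 characters left out ...]
296, 147), (297, 150), (298, 150), (299, 149)]
312 [(232, 153), (233, 153), (234, 154), (235, 151), (236, 152), (237, 152), (238, 152), (239, 153), (240, 149), (241, 138), (242, 119), (243, 105), (244, 97), (245, 98), (246, 93), (247, 84), (248, 68), (249, 64), (250, 98), (251, 125)] 
    [(280, 96), (281, 122), (282, 133), (283, 134), (284, 130), (285, 114), (286, 80), (287, 49), (288, 47), (289, 68), (290, 87), (291, 93), (292, 92), (293, 82), (294, 74), (295, 89), (296, 121), (297, 141), (298, 148), (299, 148)]
[[ 48  44  40]
 [ 70  64  57]
 [ 90  85  74]
 [101  94  83]
 [102  94  83]
 [ 95  87  77]
 [ 80  74  63]
 [ 87  86  71]
 [114 117 101]
 [137 146 127]
 [149 157 137]
 [151 159 141]]
```

```bash
python3 - <<'E'
import re
s=open('fit.py').read()
s=s.replace("[a1(195,124),a1(300,153),a1(400,182),a1(455,197)]","[(295,236.7),(305,239.8),(312,241.9)]").replace("[a1(200,562),a1(300,583),a1(400,604)]","[(295,289.4),(305,291.8),(312,293.8)]")
s=s.replace("[a2(340,120),a2(430,147),a2(500,166),a2(636,206)]","[(240,224.9),(250,227.9)]").replace("[a2(290,447),a2(400,480),a2(500,508),a2(590,534)]","[(240,270.2),(250,273.2),(260,276)]")
open('fit.py','w').write(s)
E
python3 fit.py
```

```text
[ 0.50075728  0.06149975 -1.78955378] -102.53387889605307
T+60 [-0.14 -0.05 -0.06]
T-60 [ 0.09 -0.09  0.1 ]
T+50 [0.05 0.07]
T-50 [-0.33  0.04  0.21]
Tface [ 0.05  0.03  0.06 -0.09]
S-60 [ 0.03  0.1   0.15 -0.07]
S-50 [-0.21 -0.01  0.1   0.06]
landing [0.5267 0.1783 0.1408] [252.4 251.2] [382.  261.4]
flange_tip [0.5643 0.117  0.1167] [280.3 236.9] [347.6 262.7]
corner [0.5701 0.0971 0.1082] [289.1 235.1] [338.7 261.3]
roll [0.496  0.04   0.0802] [312.3 267.8] [340.1 232.9]
hend [0.5493 0.28   0.1894] [204.4 237.8] [419.5 285.6]
tipm [0.4667 0.1387 0.1167] [269.5 278.3] [383.2 239.3]
cm [0.453  0.1232 0.1082] [276.2 284.5] [381.  233.8]
guard c [ 0.53467853 -0.34359785]
[0.08980073 0.12820476 0.09481934 0.130099  ] [ 130.72699038 -140.3470019   -50.41564757   41.87067353]
grip top [ 0.53353681 -0.34337527] [0.05411044 0.03016684 0.05374021 0.03198134]
```

Run:
```python
from fit import *
s=get_state(); M=R.from_rotvec(s["orientation"]).as_matrix(); print(M.round(3)); print("tooly yaw",np.degrees(np.arctan2(M[1,1],M[0,1])),s["tool_pos"],s["clock"])
for n,(uv,uvs,h) in dict(tom=((441,195),(195.5,188.5),.172),pic=((398,303),(298.5,160),.128),rel=((147,291),(505,301),.128)).items():
    print(n,onz(T,uv,h).round(3),onz(S,uvs,h).round(3))
p=[.50076,.0615,-1.78955]; M,t=r2w(p)
for x in(-132,-75,-31,0): print(x,(M@mm(x,0,42)+t).round(4))
print(M.round(4))
```

```text
[[-0.962  0.273  0.   ]
 [ 0.273  0.962 -0.   ]
 [-0.    -0.    -1.   ]]
tooly yaw 74.13973422291957 [0.17080977 0.60118505 0.23092129] 0.6
tom [ 0.665 -0.248  0.172] [ 0.662 -0.244  0.172]
pic [ 0.418 -0.16   0.128] [ 0.422 -0.154  0.128]
rel [0.429 0.417 0.128] [0.433 0.419 0.128]
-132 [0.5229 0.161  0.1789]
-75 [0.5117 0.1105 0.1548]
-31 [0.503  0.0716 0.1362]
0 [0.4969 0.0442 0.1231]
[[-0.1967  0.9762 -0.0917]
 [-0.8847 -0.217  -0.4125]
 [-0.4226  0.      0.9063]]
```

```bash
python3 -m crank '[[0.091,0.018,-0.047,0.015,-1.7],[0.091,0.018,-0.047,0.015,-1.7],[0.091,0.018,-0.047,0,-1.7],[0.091,0.018,-0.047,0,-1.7],[0.091,0.018,-0.047,0,-1.7],[0.091,0.018,-0.047,0,-1.7],[0.091,0.018,-0.047,0,-1.7],[0.091,0.018,-0.047,0,-1.7],[0.091,0.018,-0.047,0,-1.7],[0.091,0.018,-0.047,0,-1.7]]'; python3 -m crank '[[0.091,0.018,-0.047,0,-1.7],[0.091,0.018,-0.047,0,-1.7],[0.091,0.018,-0.047,0,-1.7],[0.091,0.018,-0.047,0,-1.7],[0.091,0.018,-0.047,0,-1.7],[0.091,0.018,-0.047,0,-1.7],[0.091,0.018,-0.047,0,-1.7],[0.091,0.018,-0.047,0,-1.7],[0.091,0.018,-0.047,0,-1.7],[0.091,0,0,0,0]]'
```

```text
clock: 1.85
tool_pos: [0.3512, 0.1297, 0.2612]
orientation: [0.89, 3.012, 0.001]
ft_force: [1.6, 0.8, -0.3]
width: 0.996
clock: 3.1
tool_pos: [0.5135, -0.2948, 0.2604]
orientation: [1.286, 2.866, -0.001]
ft_force: [-0.7, 0.7, 0.7]
width: 0.994
```

```bash
python3 -m crank '[[0.091,0.0205,-0.0487,0,-1.4],[0.091,0,0,0,0],[0.091,0,0,-0.03,0],[0.091,0,0,-0.03,0],[0.091,0,0,-0.03,0],[0.091,0,0,-0.03,0],[0.091,0,0,0,0]]'
python3 - <<'E'
from h import *
for n in("top","scene"):
    c=camera(n); cv2.imwrite(f"pics/{n}1.png",c["pixels"][:,:,::-1])
E
```

```text
clock: 3.98
tool_pos: [0.532, -0.3387, 0.1394]
orientation: [-1.314, -2.849, -0.002]
ft_force: [-0.7, 0.1, 0.8]
width: 0.998
```

View pics/top1.png

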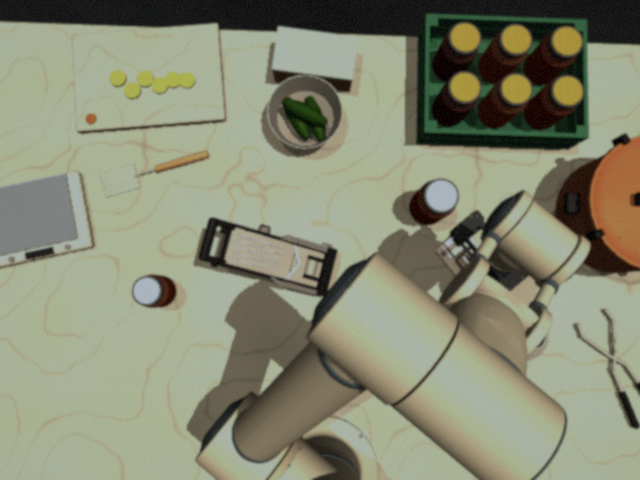

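View pics/scene1.png

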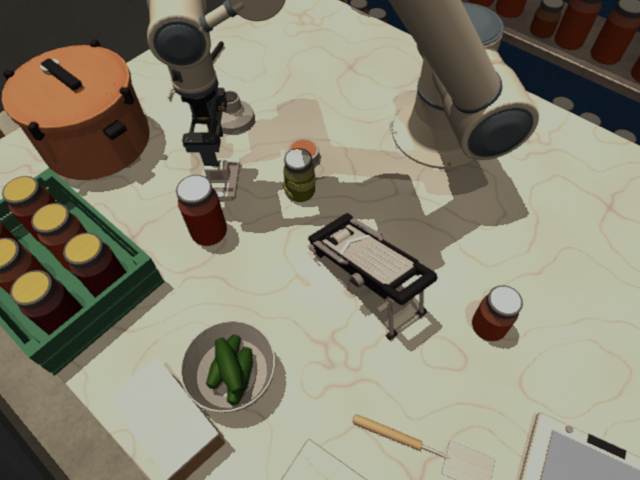

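```bash
python3 -m crank '[[0.091,0.002,-0.005,0,0],[0.091,0,0,-0.03,0],[0.091,0,0,-0.03,0],[0.091,0,0,-0.015,0],[0.091,0,0,-0.010,0],[0.091,0,0,0,0],[0.091,0,0,0,0]]'
```

```text
clock: 4.95
tool_pos: [0.5358, -0.3459, 0.0568]
orientation: [1.316, 2.851, -0.0]
ft_force: [0.2, -1.3, 0.5]
width: 0.997
```

```bash
python3 -m crank '[[0.091,-0.0015,0.002,-0.006,0],[0.091,0,0,0,0],[0.04,0,0,0,0],[0.03,0,0,0,0],[0.03,0,0,0,0],[0.03,0,0,0,0],[0.03,0,0,0,0],[0.03,0,0,0,0]]' 20
```

```text
clock: 5.95
tool_pos: [0.5338, -0.3435, 0.0499]
orientation: [-1.317, -2.852, 0.0]
ft_force: [1.1, 1.0, -0.2]
width: 0.374
```

```bash
python3 -m crank '[[0.03,0,0,0,0],[0.03,0,0,0.01,0],[0.03,0,0,0.02,0],[0.03,0,0,0.03,0],[0.03,0,0,0.03,0],[0.03,0,0,0.03,0],[0.03,0,0,0.03,0],[0.03,0,0,0.03,0],[0.03,0,0,0.02,0],[0.03,0,0,0,0],[0.03,0,0,0,0]]' 20
python3 - <<'E'
from h import *
for n in("top","scene"):
    c=camera(n); cv2.imwrite(f"pics/{n}2.png",c["pixels"][:,:,::-1])
E
```

```text
clock: 7.32
tool_pos: [0.5334, -0.3431, 0.2491]
orientation: [-1.316, -2.851, -0.0]
ft_force: [-0.7, 0.3, -2.4]
width: 0.373
```

View pics/scene2.png

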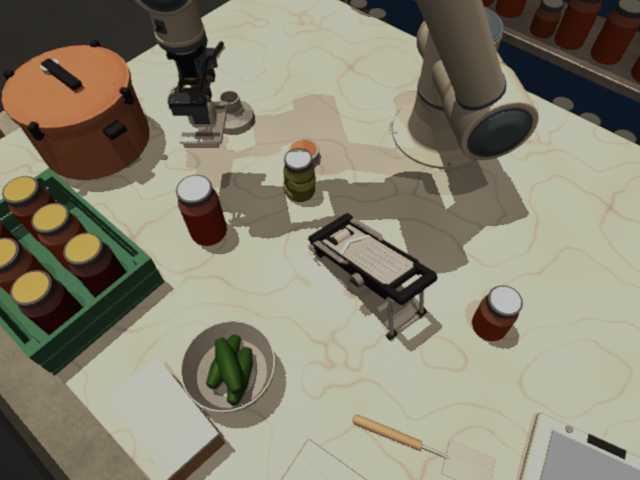

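```bash
python3 -m crank '[[0.03,0,0,0.02,0],[0.03,0,0.02,0.03,0],[0.03,0,0.036,0,-4],[0.03,0,0.036,0,-4],[0.03,0,0.036,0,-4],[0.03,0,0.036,0,-4],[0.03,0,0.036,0,-4],[0.03,0,0.036,0,-4],[0.03,0,0.036,0,-4],[0.03,0,0.036,0,-4]]'; python3 -m crank '[[0.03,-0.003,0.036,0,-4],[0.03,-0.003,0.036,0,-4],[0.03,-0.003,0.036,0,-4],[0.03,-0.003,0.036,0,-4],[0.03,0,0.036,0,-4],[0.03,0,0.015,0,-1],[0.03,0,0,0,0],[0.03,0,0,0,0],[0.03,0,0,0,0]]'
```

```text
clock: 8.68
tool_pos: [0.5334, -0.0343, 0.2992]
orientation: [-2.054, -2.376, 0.001]
ft_force: [0.3, -0.4, -2.7]
width: 0.371
clock: 9.8
tool_pos: [0.5218, 0.1588, 0.2998]
orientation: [-2.452, -1.964, 0.001]
ft_force: [0.3, -0.2, -3.1]
width: 0.374
```

```bash
python3 -m crank '[[0.03,0.001,0.002,-0.03,0],[0.03,0,0,-0.03,0],[0.03,0,0,-0.02,0],[0.03,0,0,-0.008,0],[0.03,0,0,0,0],[0.03,0,0,0,0]]'
python3 - <<'E'
from h import *
c=camera("top"); crop(c,190,180,160,120,5,"pics/t3.png")
c=camera("scene"); crop(c,280,150,200,150,4,"pics/s3.png")
E
```

```text
clock: 10.55
tool_pos: [0.5233, 0.1615, 0.2128]
orientation: [2.451, 1.965, 0.002]
ft_force: [0.4, -1.0, -2.9]
width: 0.375
```

View pics/t3.png

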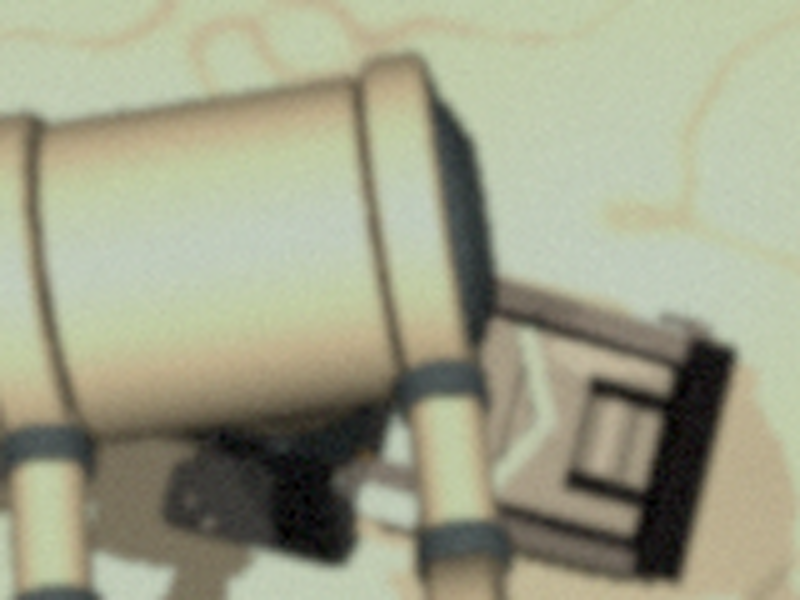

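View pics/s3.png

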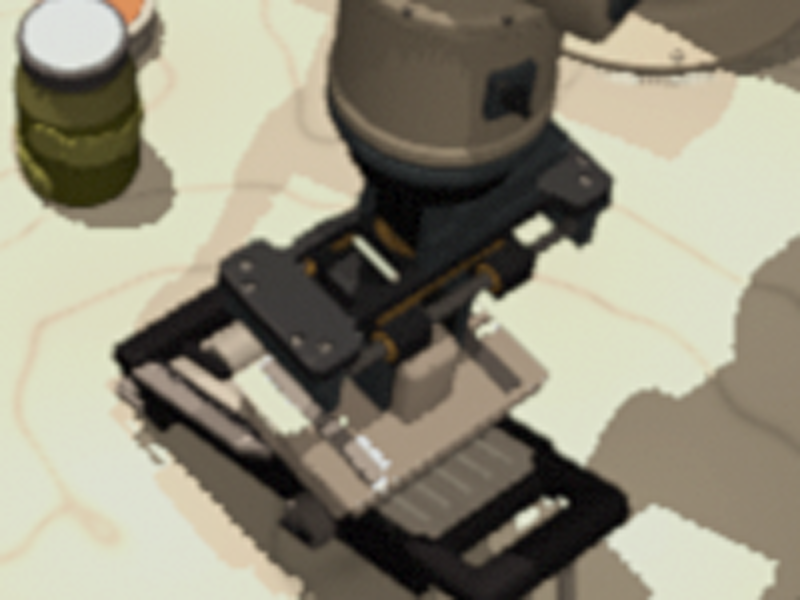

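```bash
python3 -m crank '[[0.03,0,0,-0.006,0],[0.03,0,0,-0.005,0],[0.03,0,0,-0.004,0],[0.03,0,0,0,0]]' 10;  python3 -m crank '[[0.03,0,0,-0.004,0],[0.03,0,0,-0.003,0],[0.03,0,0,0,0]]'
```

```text
clock: 11.15
tool_pos: [0.5226, 0.1615, 0.1965]
orientation: [-2.451, -1.965, 0.001]
ft_force: [0.0, 0.8, -2.9]
width: 0.371
clock: 11.52
tool_pos: [0.5229, 0.1609, 0.19]
orientation: [2.45, 1.964, -0.001]
ft_force: [-0.9, -6.6, 3.0]
width: 0.374
```

```bash
python3 -m crank '[[0.03,0,0,-0.003,0],[0.03,0,0,-0.003,0],[0.03,0,0,0,0]]' 10;  python3 -m crank '[[0.03,0,0,-0.003,0],[0.03,0,0,-0.002,0],[0.03,0,0,0,0]]'
python3 - <<'E'
from h import *
c=camera("scene"); crop(c,280,150,200,150,4,"pics/s4.png")
E
```

```text
clock: 11.9
tool_pos: [0.5229, 0.1607, 0.184]
orientation: [2.45, 1.964, -0.001]
ft_force: [0.5, -7.5, 2.9]
width: 0.375
clock: 12.28
tool_pos: [0.5229, 0.1607, 0.1791]
orientation: [2.45, 1.964, -0.001]
ft_force: [-1.2, -8.3, 3.2]
width: 0.374
```

View pics/s4.png

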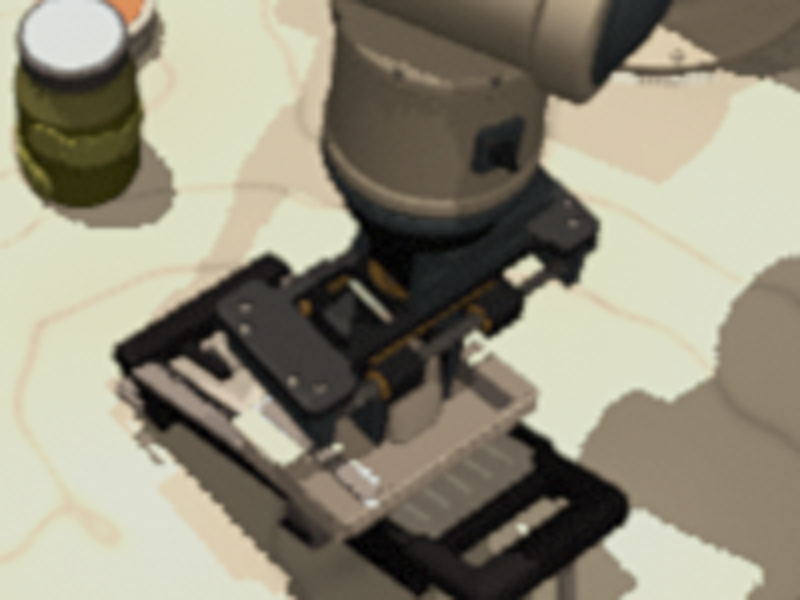

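```bash
python3 -m crank '[[0.03,0,0,-0.002,0],[0.03,0,0,0,0]]' 10;  python3 -m crank '[[0.03,0,0,-0.001,0],[0.03,0,0,0,0]]'; python3 -m crank '[[0.03,0,0,-0.001,0],[0.03,0,0,0,0]]'
```

```text
clock: 12.58
tool_pos: [0.5229, 0.1607, 0.1771]
orientation: [2.45, 1.964, -0.001]
ft_force: [-1.7, -9.3, 3.3]
width: 0.375
clock: 12.82
tool_pos: [0.5229, 0.1607, 0.1762]
orientation: [2.45, 1.964, -0.001]
ft_force: [-1.3, -8.4, 4.8]
width: 0.372
clock: 13.08
tool_pos: [0.5229, 0.1607, 0.1752]
orientation: [2.45, 1.964, -0.001]
ft_force: [-0.3, -8.9, 5.2]
width: 0.372
```

```bash
python3 -m crank '[[0.03,0,0,-0.001,0],[0.03,0,0,-0.001,0],[0.03,0,0,0,0]]' 10
python3 - <<'E'
from h import *
c=camera("scene"); crop(c,280,150,200,150,4,"pics/s5.png")
E
```

```text
clock: 13.45
tool_pos: [0.5229, 0.1607, 0.1733]
orientation: [2.45, 1.964, -0.001]
ft_force: [-1.9, -9.3, 7.0]
width: 0.372
```

View pics/s5.png

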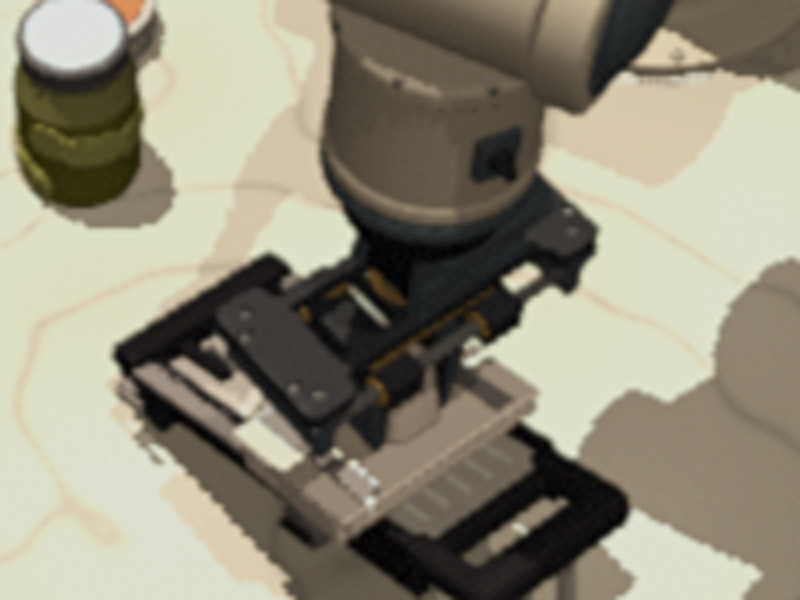

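```bash
cat > pg.py <<'E'
from fit import *
M,t=r2w([.50076,.0615,-1.78955])
import sys
def draw(im,c,gx,u0,v0,k):
    for q in [((-48,66,12),(-48,-66,12)),((-48,66,12),(48,66,12)),((48,66,12),(48,-66,12)),((-48,-66,12),(48,-66,12)),((-48,66,-10),(-48,-66,-10)),((-48,66,-10),(-48,66,12))]:
        a,b=[((proj(c,M@mm(p[0]+gx,p[1],p[2])+t)-[u0,v0]+.5)*k).astype(int) for p in q]
        cv2.line(im,tuple(map(int,a)),tuple(map(int,b)),(0,0,255),1)
E
python3 - <<'E'
from pg import *
im=cv2.imread("pics/s5.png"); draw(im,S,-132,280,150,4); cv2.imwrite("pics/s5b.png",im)
E
```

View pics/s5b.png

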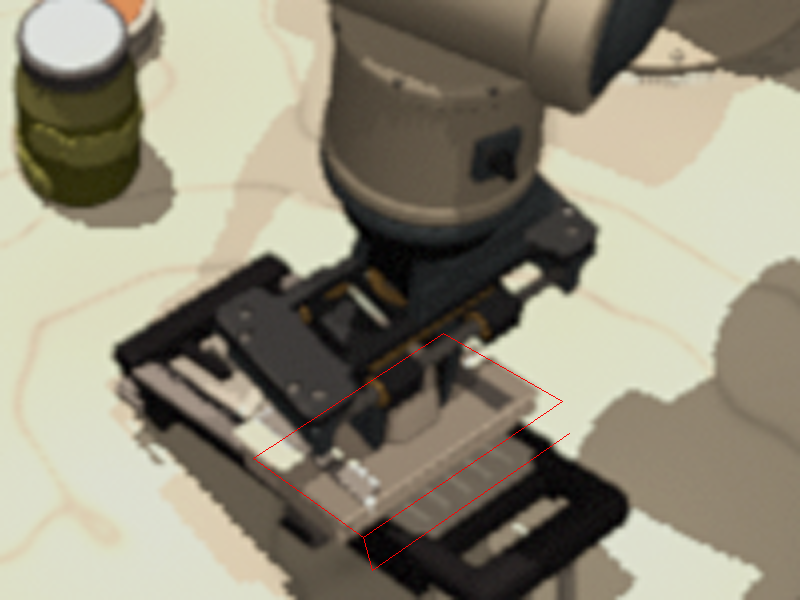

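Run:
```python
from pg import *
L=[camera("scene") for _ in range(3)]
p=np.mean([l["pixels"].astype(float) for l in L],0)
im=p[195:295,330:430,::-1]; im=(255*(im/255)**.7).astype(np.uint8); im=cv2.resize(im,None,fx=6,fy=6,interpolation=cv2.INTER_CUBIC); cv2.imwrite("pics/s6a.png",im); draw(im,S,-115,330,195,6); cv2.imwrite("pics/s6.png",im)
c=camera("top"); im=c["pixels"][190:300,210:340,::-1];im=(255*(im/255)**.7).astype(np.uint8); im=cv2.resize(im,None,fx=6,fy=6,interpolation=cv2.INTER_CUBIC);draw(im,T,-115,210,190,6); cv2.imwrite("pics/t6.png",im)
```

```text
(no output)
```

View pics/s6a.png

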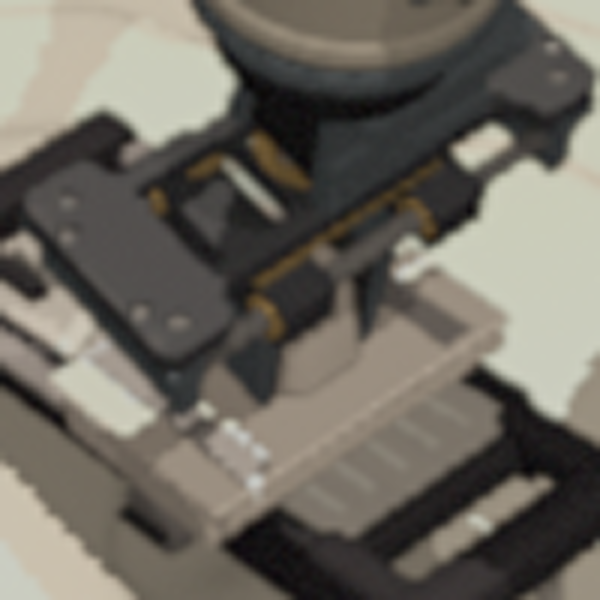

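View pics/s6.png

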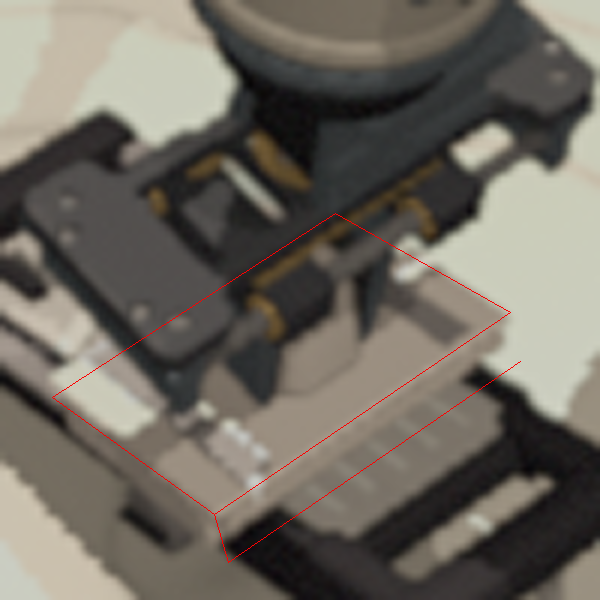

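View pics/t6.png

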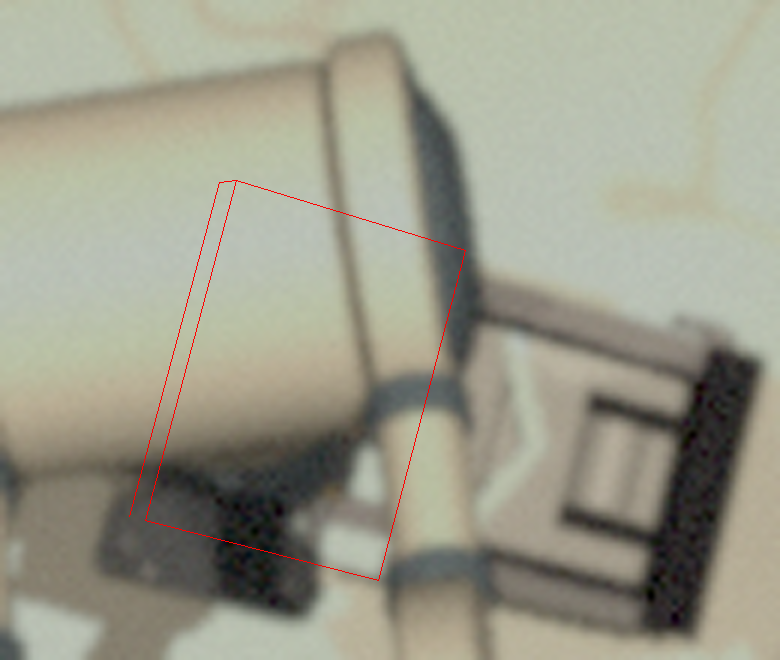

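```bash
python3 -m crank '[[0.06,0,0,0,0],[0.06,0,0,0,0],[0.06,0,0,0,0]]'; python3 -m crank '[[0.06,0,0,0.02,0],[0.06,0,0,0.03,0],[0.06,0,0,0.04,0],[0.06,0,0.03,0.04,0],[0.06,0,0.06,0,0],[0.06,0,0.06,0,0],[0.06,0,0.06,0,0],[0.06,0,0.0,0,0]]'
python3 - <<'E'
from pg import *
D={n:camera(n) for n in("top","scene")}
pickle.dump(D,open("d1.pkl","wb"))
for n,u0,v0 in(("scene",320,190),("top",210,190)):
    im=D[n]["pixels"][v0:v0+110,u0:u0+130,::-1]; im=(255*(im/255)**.7).astype(np.uint8); im=cv2.resize(im,None,fx=6,fy=6,interpolation=cv2.INTER_CUBIC); cv2.imwrite(f"pics/{n}7a.png",im); draw(im,D[n],-115,u0,v0,6); cv2.imwrite(f"pics/{n}7.png",im)
E
```

```text
clock: 14.08
tool_pos: [0.5228, 0.1616, 0.1729]
orientation: [-2.451, -1.965, -0.0]
ft_force: [-0.1, -0.1, -0.4]
width: 0.649
clock: 15.08
tool_pos: [0.522, 0.3753, 0.3022]
orientation: [-2.447, -1.97, -0.0]
ft_force: [0.5, -0.4, -0.6]
width: 0.656
```

View pics/scene7.png

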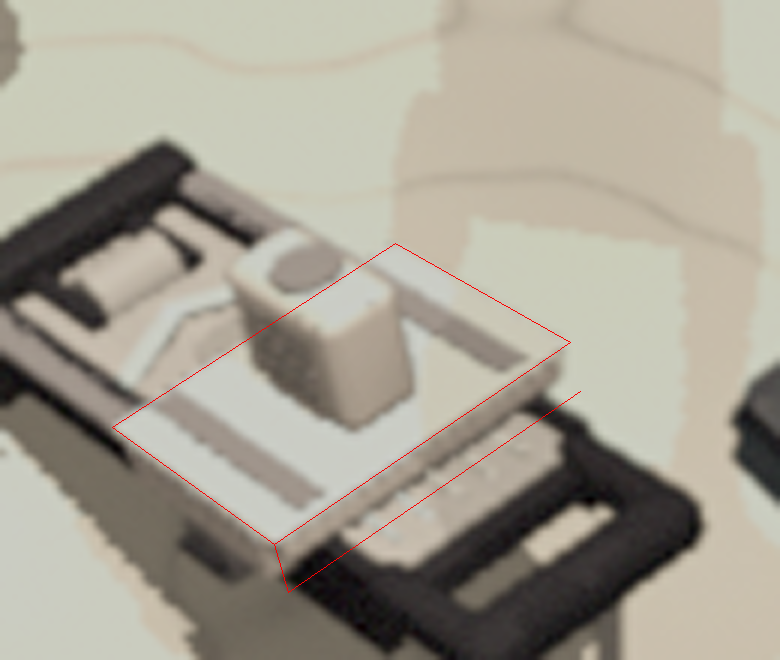

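View pics/top7.png

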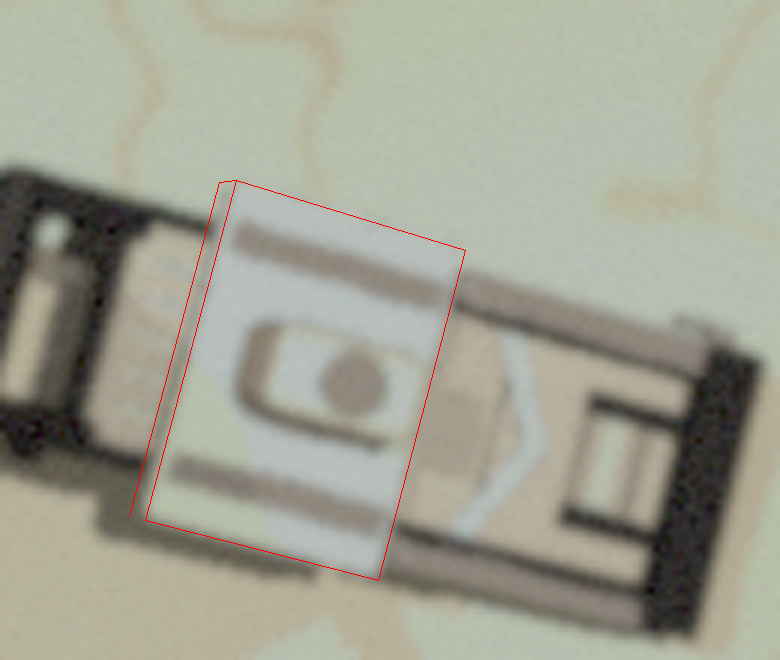

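```bash
python3 -m crank '[[0.06,0,-0.06,0,0],[0.06,0,-0.06,0,0],[0.06,0,-0.06,0,0],[0.06,-0.002,-0.049,0,-0.2],[0.06,0,0,0,0],[0.06,0,0,0,0],[0.06,0,0,0,0]]'
```

```text
clock: 16.05
tool_pos: [0.5207, 0.143, 0.3029]
orientation: [-2.454, -1.961, -0.0]
ft_force: [-0.8, -0.4, 0.5]
width: 0.657
```

```bash
python3 -m crank '[[0.06,-0.001,0.003,-0.03,0.1],[0.06,0,0,-0.04,0],[0.06,0,0,-0.03,0],[0.06,0,0,-0.02,0],[0.06,0,0,0,0],[0.06,0,0,0,0],[0.06,0,0,0,0]]'
```

```text
clock: 16.92
tool_pos: [0.5203, 0.1458, 0.1839]
orientation: [2.452, 1.963, 0.002]
ft_force: [-0.4, 0.4, 0.4]
width: 0.661
```

```bash
python3 -m crank '[[0.06,-0.0007,0,-0.008,0],[0.06,0,0,-0.005,0],[0.06,0,0,0,0],[0.06,0,0,0,0]]'; python3 -m crank '[[0.03,0,0,0,0],[0.03,0,0,0,0],[0.03,0,0,0,0],[0.03,0,0,0,0],[0.03,0,0,0,0]]' 20
```

```text
clock: 17.42
tool_pos: [0.5192, 0.1455, 0.1699]
orientation: [-2.453, -1.963, 0.0]
ft_force: [-0.4, 0.3, -0.2]
width: 0.66
clock: 18.05
tool_pos: [0.5192, 0.1455, 0.17]
orientation: [2.453, 1.963, 0.0]
ft_force: [0.1, -0.5, 2.3]
width: 0.368
```

```bash
python3 -m crank '[[0.03,-0.001,-0.0044,-0.0021,0],[0.03,-0.001,-0.0044,-0.0021,0],[0.03,-0.001,-0.0044,-0.0021,0],[0.03,-0.001,-0.0044,-0.0021,0],[0.03,0,0,0,0]]'; python3 -m crank '[[0.03,-0.001,-0.0044,-0.0021,0],[0.03,-0.001,-0.0044,-0.0021,0],[0.03,-0.001,-0.0044,-0.0021,0],[0.03,-0.001,-0.0044,-0.0021,0],[0.03,0,0,0,0]]'
```

```text
clock: 18.68
tool_pos: [0.5149, 0.1272, 0.1612]
orientation: [2.453, 1.963, -0.001]
ft_force: [0.9, -5.0, 1.4]
width: 0.372
clock: 19.3
tool_pos: [0.511, 0.1098, 0.1529]
orientation: [2.453, 1.963, -0.001]
ft_force: [2.5, -4.4, 1.2]
width: 0.372
```

```bash
cat > look.py <<'E'
from pg import *
import sys
tag,gx=sys.argv[1],float(sys.argv[2])
for n,u0,v0 in(("scene",300,180),("top",210,190)):
    c=camera(n); im=c["pixels"][v0:v0+110,u0:u0+130,::-1]; im=(255*(im/255)**.7).astype(np.uint8); im=cv2.resize(im,None,fx=6,fy=6,interpolation=cv2.INTER_CUBIC); draw(im,c,gx,u0,v0,6); cv2.imwrite(f"pics/{n}{tag}.png",im)
E
python3 look.py 8 -74
```

```text
(no output)
```

View pics/scene8.png

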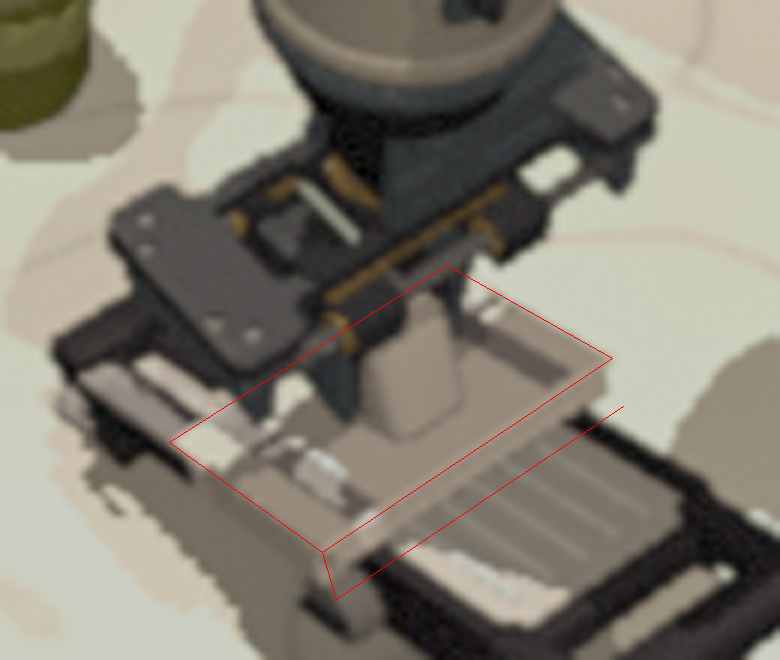

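View pics/top8.png

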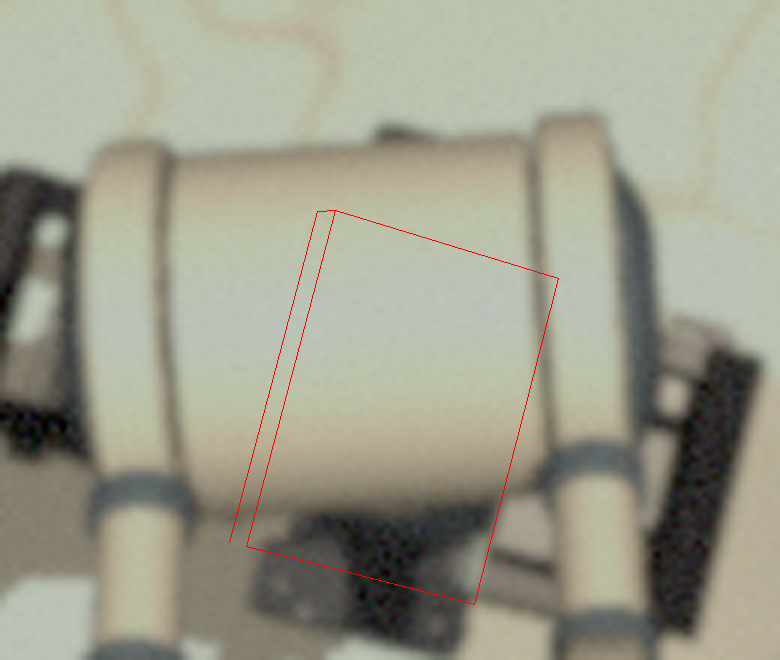

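```bash
python3 -m crank '[[0.03,-0.001,-0.0044,-0.0021,0],[0.03,-0.001,-0.0044,-0.0021,0],[0.03,-0.001,-0.0044,-0.0021,0],[0.03,-0.001,-0.0044,-0.0021,0],[0.03,0,0,0,0]]'; python3 -m crank '[[0.03,-0.001,-0.0044,-0.0021,0],[0.03,-0.001,-0.0044,-0.0021,0],[0.03,-0.001,-0.0044,-0.0021,0],[0.03,-0.001,-0.0044,-0.0021,0],[0.03,0,0,0,0]]' 30
```

```text
clock: 20.02
tool_pos: [0.5071, 0.0924, 0.1446]
orientation: [2.453, 1.963, 0.0]
ft_force: [1.3, -4.0, 0.5]
width: 0.375
clock: 20.65
tool_pos: [0.5032, 0.075, 0.1363]
orientation: [2.453, 1.963, 0.0]
ft_force: [0.8, -1.4, 3.1]
width: 0.372
```

```bash
python3 -m crank '[[0.03,-0.001,-0.0044,-0.0021,0],[0.03,-0.001,-0.0044,-0.0021,0],[0.03,-0.001,-0.0044,-0.0021,0],[0.03,0,0,0,0]]' 40; python3 -m crank '[[0.03,-0.001,-0.0044,-0.0021,0],[0.03,-0.001,-0.0044,-0.0021,0],[0.03,-0.001,-0.0044,-0.0021,0],[0.03,0,0,0,0]]'
```

```text
clock: 21.15
tool_pos: [0.5003, 0.0613, 0.1302]
orientation: [2.452, 1.963, 0.0]
ft_force: [0.0, -6.0, 8.2]
width: 0.371
clock: 21.65
tool_pos: [0.4968, 0.0477, 0.1235]
orientation: [2.452, 1.963, -0.002]
ft_force: [0.2, -11.0, 1.3]
width: 0.366
```

```bash
python3 look.py 9 -4
```

```text
(no output)
```

View pics/scene9.png

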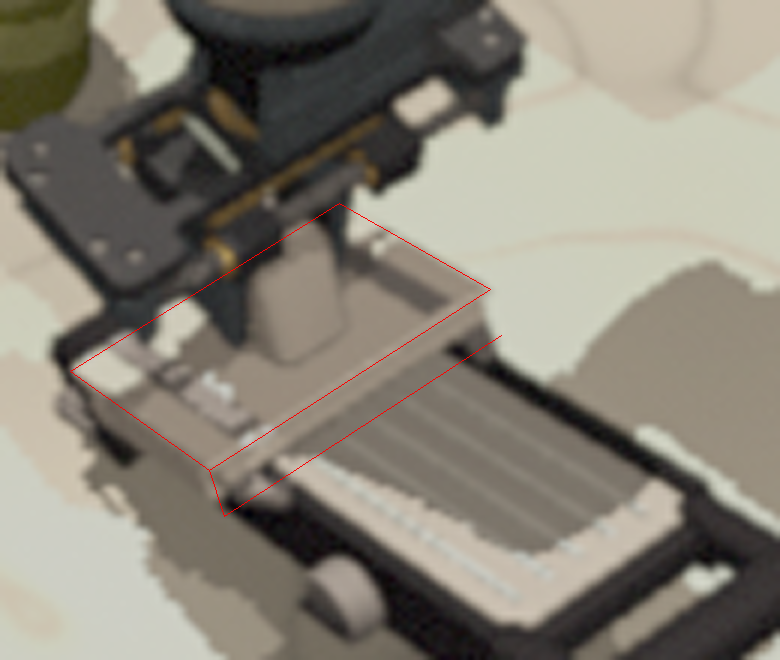

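```bash
python3 -m crank '[[0.03,-0.0005,-0.0022,-0.001,0],[0.03,-0.0005,-0.0022,-0.001,0],[0.03,0,0,0,0]]'; python3 -m crank '[[0.03,-0.0003,-0.0013,-0.0006,0],[0.03,0,0,0,0]]'; python3 -m crank '[[0.03,-0.0003,-0.0013,-0.0006,0],[0.03,0,0,0,0]]'
```

```text
clock: 22.12
tool_pos: [0.4958, 0.0442, 0.1215]
orientation: [-2.453, -1.963, 0.001]
ft_force: [-1.3, -3.1, -1.1]
width: 0.371
clock: 22.38
tool_pos: [0.4957, 0.0431, 0.121]
orientation: [-2.453, -1.963, 0.0]
ft_force: [0.0, 0.1, -1.5]
width: 0.371
clock: 22.62
tool_pos: [0.4955, 0.0422, 0.1206]
orientation: [-2.452, -1.963, -0.001]
ft_force: [-0.9, 5.4, 2.5]
width: 0.371
```

```bash
python3 -m crank '[[0.03,-0.0003,-0.0013,-0.0006,0],[0.03,0,0,0,0]]'; python3 -m crank '[[0.06,0,0,0,0],[0.06,0,0,0,0],[0.06,0,0,0,0],[0.06,0,0,0,0]]'; python3 -m crank '[[0.06,0,0,0.02,0],[0.06,0,0,0.03,0],[0.06,0,0,0.04,0],[0.06,0,0.03,0.04,0],[0.06,0,0.06,0,0],[0.06,0,0.06,0,0],[0.06,0,0.06,0,0],[0.06,0,0.06,0,0],[0.06,0,0.03,0,0],[0.06,0,0.0,0,0]]'; python3 look.py 10 0
```

```text
clock: 22.88
tool_pos: [0.4954, 0.0419, 0.1206]
orientation: [-2.452, -1.962, -0.004]
ft_force: [-2.7, 17.4, 17.7]
width: 0.368
clock: 23.38
tool_pos: [0.4952, 0.0403, 0.1198]
orientation: [-2.453, -1.963, 0.0]
ft_force: [-0.5, -0.3, -0.0]
width: 0.656
clock: 24.62
tool_pos: [0.4948, 0.3422, 0.2495]
orientation: [-2.45, -1.966, 0.0]
ft_force: [0.2, -0.4, 0.3]
width: 0.657
```

View pics/scene10.png

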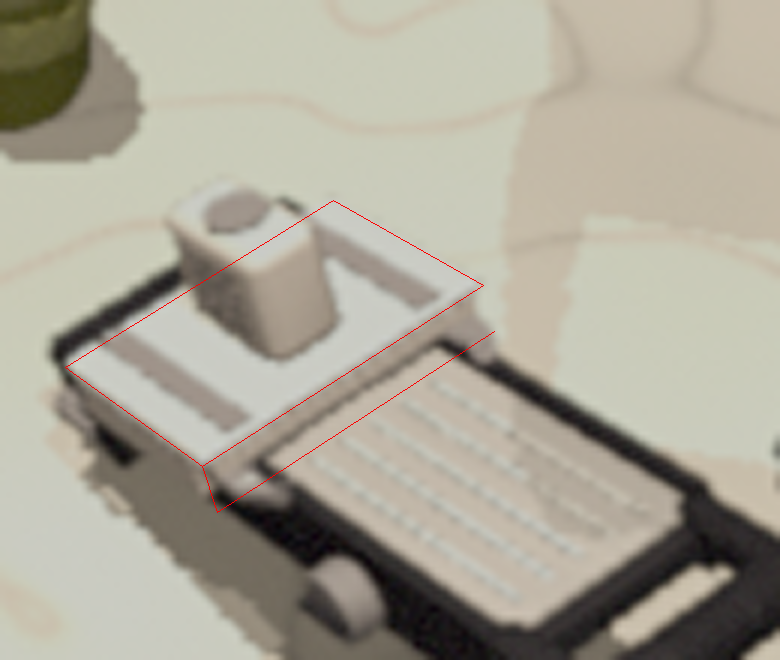

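View pics/top10.png

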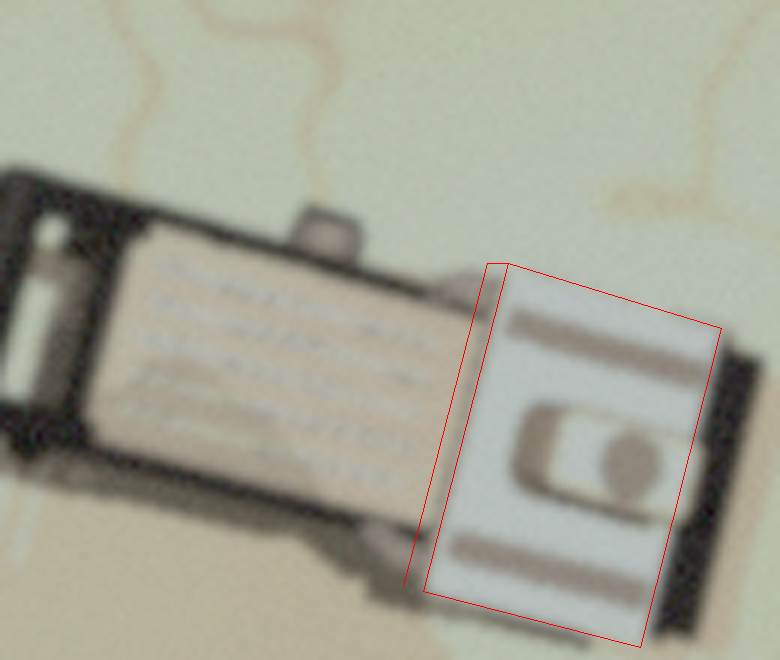

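Run:
```python
from h import *
c=camera("scene"); cv2.imwrite("pics/end.png",c["pixels"][:,:,::-1]); s=get_state(); print(s["clock"],s["ft_force"],abs(s["joint_velocities"]).max())
```

```text
24.775 [0.72494391 0.17557459 0.19201872] 0.01134617419741611
```

View pics/end.png

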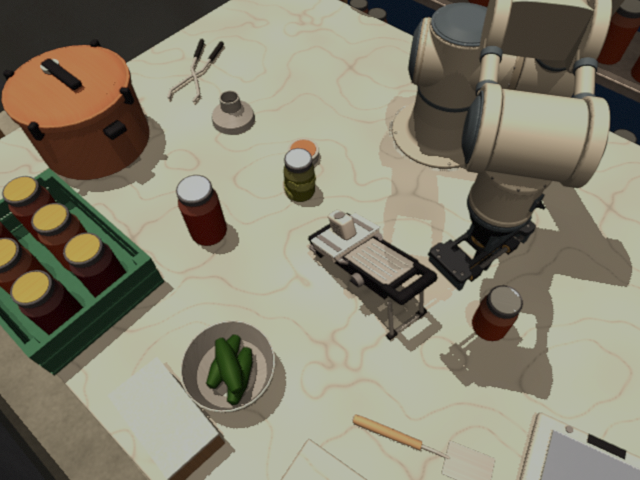

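The picture shows the guard at home (about 345,235), the three jars where they were (lids at 195,188; 298,160; 505,301), and the gripper clear of everything.

```bash
python3 -c "
from bench import *
print(finish_job())"
```

```text
the job is handed in; nothing more can be done
None
```

The guard is home over the blade and let go, and I handed the job in at about 25 s of the 48 s allowed.

**What I did:** I gripped the guard by its grip and lowered it onto the open upper part of the ramp, where it tilted in the fingers until it sat on the runners. It came to rest at about ramp x = -115 mm, not the planned -132 mm, but seated squarely. I released it to check the seating, gripped it again, slid it under the flanges and past the catch to the stop, then opened the fingers and moved away.

**Last checks:**
- **Home place:** the guard's outline at home, drawn from the measured ramp pose, matches both camera views to about 1 pixel (roughly 2 mm).
- **Catch:** the guard hides it, so I never saw it spring up. I infer it from the force along the slide, which built to about 11 N, dropped away at home, and then rose to about 25 N against the hard stop.
- **Force sign:** the force reading along the slide had the opposite sign to what I expected for pushing. I relied only on its changes.
- **Jars:** all three stand in the same places by eye in the last picture; I did not measure them again.
- **Robot:** it stood clear of everything, with near-zero wrist force.

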